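# Fit the dosing sleeve and hold the grinder gate open at its mark

### The arm

A 6-joint arm with a two-finger parallel gripper is mounted at the origin on the work surface. World frame = base frame: x ahead of the robot, y to its left, z up, the work surface at z = 0. Lengths are in m, angles in rad, forces in N, time in s.
With the tool pointing down it reaches from about 0.325 to 0.775 m from the base axis. Payload 5.5 kg.
Tool frame: the origin (TCP) lies midway between the tips of the shut fingers; the grasp point (between the pads) lies 19 mm behind it; z points along the fingers, y is the line along which they close (so a half turn about z gives the same grasp; the last joint's range is limited). The gripper opens to 88 mm and grips with 3 to 60 N. Pads are 20 mm wide; open, the fingers measure 115 mm over their backs; the gripper's body (75 mm by 178 mm) begins 61 mm behind the grasp point.
Start: joints at [-1.39, 0.091, 1.231, -0, 1.82, -0.057], TCP at [0.141, -0.583, 0.223] pointing down, gripper open.
Joint ranges: [-2.87, 2.87], [-0.86, 2.18], [0.17, 2.46], [-1.51, 4.65], [0.06, 2.69], [-2.65, 2.65]. Speed limits (rad/s): [2.57, 2.57, 3.01, 3.14, 3.14, 3.14].

### API

Orientations are given as [roll, pitch, yaw] about the fixed x, y, z axes, in that order (R = Rz(yaw) Ry(pitch) Rx(roll)).
In Python, from rig import sensors, imaging, ticket gives the robot as it stands. The module is installed in compiled form; this text tells all that it offers.
- The arm moves only by the tool jog_arm, never from a script. Its arguments are lists of equal length, an entry for each row: "grip": the closure, from -1 (fully open) to 1 (shut); "slide": the shift along the tool's x, y, z in cm, a list of three; "dr": the turn, a rotation vector about the tool's x, y, z in units of 5 degrees (1.0 is 5 degrees), a list of three. In form: {"grip": [grip, ...], "slide": [[x, y, z], ...], "dr": [[ax, ay, az], ...]}. A call has 1 to 10 rows; each row shifts and turns the commanded pose from where the row before left it, along the tool's axes as they then stand; what a row does not reach is not made up. A row lasts 1/12 s, in which the tool goes at most 41.7 mm and 7.16 degrees, less where a joint would pass 70% of its speed; a pose out of reach is approached as far as the arm can. A call with a gripper value outside its range is refused whole. The fingers move at their own pace and stop on an object; "force" is the grip in N (left out, the last holds). Time passes only in rows, so rows that do not move let the fingers close. It gives the time, the measured TCP pose, the force, the opening and the grip force at its end, in the units of the state.
- sensors.get_state(): the state, without advancing time (a new reading comes with each control period).
- imaging.read_camera(name): name is "scene" or "top" or "wrist"; returns the picture (420x560x3 uint8, red, green, blue); there is no depth.
- imaging.get_calibration(name): a dict with "mtx" (3x3 intrinsics, pixels), "D" ([k1, k2, p1, p2, k3] as OpenCV has them; the pictures are not rectified), "eye" and "rotation" of the camera in the world; the wrist camera has in their place "mount" (4x4, takes a point from camera to tool coordinates, whose origin is the TCP and whose axes are the flange's). Camera axes: x right, y down, z forward; pixel columns grow to the right and rows downward; lengths in m; the calibration is good to about 2 mm. A picture is of the moment at which its call begins: read the wrist's pose just before it. get_calibration takes no time and is no camera call.
- ticket.sign_off(): hands the job in; it is judged then, once.
The state is a dict: "time": time; "joint_positions": joint angles; "joint_vel": joint speeds; "joint_efforts": joint torques, N m; "tcp_pos": TCP position; "tool_rot": TCP orientation; "wrist_force": force on the tool from outside, world axes, zero at the start; "moment": the same for the moment, N m; "grip_width": finger opening in m; "finger_force": force on a finger pad.
Only numpy, scipy, OpenCV 4.12 (cv2) and the standard library are available. Lean on these libraries where they do the work, as an engineer would, in place of code of your own. Each camera call takes 0.05 s, during which the arm holds its last target. There are 200 camera calls.

### The job

Get the coffee grinder ready to dose: pick the one dark metal sleeve that fits the round seat in the grinder's doser block, stand it fully down in the seat and let go of it. Then pull the spring-loaded gate by its upright black handle until its pointers line up with the orange marks, and finish while still holding it there. Leave the other sleeves and everything else on the counter where they stand.

Things in the scene. Friction and masses are not known exactly. Their poses are not given: they have to be found in the camera images.
- grinder: Coffee grinder, fixed; place, yaw vary. Origin on the counter under the doser block, x axis away from its front. Block: 50 mm high, y = -50 to 50 mm, x = -85 to 60 mm, sleeve seat in its top. Guide tray in front: 18 mm high, 125 mm wide, to x = -210 mm, carries gate and marks. Round tower beside the block: 128 mm across, 345 mm high, axis at x 30, y 150 mm; spout to y = 70 mm at 176 mm height.
- seat_floor (a point): Centre of the floor of the round sleeve seat in the doser block's top: a blind hole, 52 mm in diameter and 16 mm deep, with a 3 mm chamfer at the mouth; the mouth is at 50 mm height, this floor point at 34 mm.
- gate (a joint): How far the gate slide is pulled out along the grinder's -x direction, in m: 0 shut (as found) to 0.065 at the stop. A spring always pulls it shut: about 3.6 N at 0, growing by 1.2 N per 10 mm (about 10 N at the furthest mark); let go, it slides shut.
- gate_handle (a point): Grip point, at 64 mm height, of the gate's handle: an upright black plate, 10 mm thick along the pull (the grinder's x), 40 mm wide, its top at 84 mm height, standing on the slide plate (top at 28 mm). Shut, there are 40 mm free between it and the doser block behind it. Moves with the gate.
- gate_pointer (a point): Middle of the gate's thin black pointer bar, which crosses the slide straight below the handle plate and sticks out to 44 mm either side of the middle, at 24 mm height. It lies in the same cross plane as gate_handle. x axis as the grinder's.
- mark: Two orange marks, each 4 mm (along the pull) by 14 mm by 10 mm high, fixed on the tray 53 mm either side of the gate's middle, 25 to 48 mm of pull from the shut gate (varies). Origin midway between them on the tray's top (18 mm height), axes as the grinder's. The pointers line up when they have the same x as this in the grinder's frame.
- sleeve_40: Dark steel tube standing upright, open at both ends: 40 mm outer diameter, 60 mm high, 4 mm wall, about 90 g. Origin at the centre of its lower end, z up the tube.
- sleeve_48: Look-alike tube, 48 mm outer diameter, 60 mm high, 4 mm wall, about 90 g. Origin at the centre of its lower end, z up the tube.
- sleeve_56: Look-alike tube, 56 mm outer diameter, 60 mm high, 4 mm wall, about 90 g. Origin at the centre of its lower end, z up the tube.
- jug: Glass milk jug, 92 mm across, 135 mm high, handle to its +y; origin at the centre of its foot.
- bowls: Two nested melamine bowls (green outside, yellow inside), 150 mm across, 73 mm high; origin at the centre of the foot.
- reamer: Wooden citrus reamer lying on the counter along its x axis, 150 mm long, 44 mm thick; origin under its middle.
- lunchbox: Closed orange lunchbox, 136 x 204 mm (x, y), 66 mm high; origin at the centre of its underside.

How it is judged:
On the way, in this order (a step that is already met when the one before it is completed fails the run):
1. the 48 mm sleeve stands fully down in the seat, let go (horizontal distance between sleeve_48 and seat_floor below 0.004 m and z of sleeve_48 in the frame of seat_floor between -0.003 and 0.003 m and angle between sleeve_48's own z axis and vertical below 0.07 rad and contact force between sleeve_48 and the fingers below 0.1 N), for 0.2 s.
2. the gate is held by the fingers with its pointers at the marks (x of gate_pointer in the frame of mark between -0.004 and 0.004 m and contact force between gate and the fingers above 2 N), for 0.5 s.
At the end, for the whole second after the job is handed in: The 48 mm sleeve stands on the seat floor (4 mm off centre, 3 mm in height at most), untouched; the fingers still hold the gate (over 2 N), at rest, its pointers within 4 mm of the orange marks; all other loose things are within 30 mm of where they stood (all of step 1 and all of step 2 and velocity of joint gate between -0.005 and 0.005 m/s and distance of each of jug, bowls, reamer, lunchbox, sleeve_40, sleeve_56 from where it was at the start of the episode below 0.03 m); the arm keeps its last pose, push and grip.
It fails at once if a bystander or a wrong sleeve is displaced by more than 30 mm (distance of any of jug, bowls, reamer, lunchbox, sleeve_40, sleeve_56 from where it was at the start of the episode above 0.03 m).
It fails at once if the jug or a wrong sleeve is tipped (angle between any of jug, sleeve_40, sleeve_56's own z axis and vertical above 0.35 rad).
It also fails if it takes over 51 s, if anything falls off the work surface, if the arm or the gripper's body presses on something with over 40 N, if the wrist force passes 120 N, or if a joint passes its speed limit or range.

## Working session

There is one attempt and no reset: what is moved stays moved. The work goes in short steps, Python scripts to look and compute and a tool call to move; the robot and the scene stay as the last step left them, time stands still between calls to the robot, and variables do not carry over. Pictures are saved under pics/ and viewed, at most 10 in all, crops included, and the job is handed in when it is done.

Besides the shell and the picture viewer there is one more tool, called after "Emit:" by a JSON object that holds its "name" and its "arguments", one argument or row to a line. jog_arm: Moves the arm, as the interface text tells. Its arguments: {"type":"object","properties":{"grip":{"type":"array"},"slide":{"type":"array"},"dr":{"type":"array"},"force":{"type":"number"}},"required":["grip","slide","dr"]}

```bash
mkdir -p pics
cat > h.py <<'E'
import numpy as np, cv2
from scipy.spatial.transform import Rotation as R
from rig import sensors, imaging
def cam(name, st=None):
    c=imaging.get_calibration(name)
    K=np.array(c["mtx"],float);D=np.array(c["D"],float)
    if name=="wrist":
        M=np.array(c["mount"]);st=st or sensors.get_state()
        T=np.eye(4);T[:3,:3]=toolR(st);T[:3,3]=st["tcp_pos"]
        W=T@M;return K,D,W[:3,3],W[:3,:3]
    return K,D,np.array(c["eye"]),np.array(c["rotation"])
def toolR(st):
    return R.from_euler("xyz",st["tool_rot"]).as_matrix()
def rays(c,px):
    K,D,e,Rm=c
    u=cv2.undistortPoints(np.array(px,float).reshape(-1,1,2),K,D).reshape(-1,2)
    return np.c_[u,np.ones(len(u))]@Rm.T
def onplane(c,px,z):
    d=rays(c,px);e=c[2];return e+d*((z-e[2])/d[:,2])[:,None]
def proj(c,P):
    K,D,e,Rm=c
    return cv2.projectPoints((np.array(P,float).reshape(-1,3)-e)@Rm,np.zeros(3),np.zeros(3),K,D)[0].reshape(-1,2)
def snap(name,fn=None):
    st=sensors.get_state();im=imaging.read_camera(name)[:,:,::-1].copy()
    if fn: cv2.imwrite("pics/"+fn,im)
    return im,cam(name,st)
E
python3 - <<'E'
from h import *
st=sensors.get_state();print(st)
for n in("scene","top"):
    im,c=snap(n,n+"0.png");print(n,c[2],c[3].round(3).tolist(),c[0].round(1).tolist())
print(imaging.get_calibration("wrist"))
E
```

```text
{'time': 0.0, 'joint_positions': array([-1.38970289e+00,  9.18238955e-02,  1.23185696e+00, -1.63374851e-05,
        1.81981493e+00, -5.66807191e-02]), 'joint_vel': array([-1.59501154e-03, -4.45761508e-05, -2.90782708e-03, -5.39665624e-04,
        1.55382356e-03,  1.47830707e-03]), 'joint_efforts': array([-1.55940223e-03, -4.46447718e+01, -4.06457984e+01,  6.96592801e-02,
        2.89383845e-02, -1.30475564e-04]), 'tcp_pos': array([ 0.14127426, -0.58282358,  0.22154416]), 'tool_rot': array([-3.13969168e+00, -9.19973901e-05,  2.37770054e-01]), 'wrist_force': array([0.35826329, 0.77356898, 0.43646818]), 'moment': array([0.01547775, 0.01317208, 0.00242943]), 'finger_force': 0.0, 'grip_width': 0.08790948376459276}
scene [1.12438753 0.16108132 0.98668946] [-2.602, 0.001, 1.866] [[407.7, 0.0, 278.1], [0.0, 407.7, 209.1], [0.0, 0.0, 1.0]]
top [0.26234796 0.0144545  1.86606699] [-2.963, -0.013, -1.553] [[539.7, 0.0, 278.6], [0.0, 539.7, 205.0], [0.0, 0.0, 1.0]]
{'mtx': array([[367.23439631,   0.        , 278.23986456],
       [  0.        , 367.23439631, 212.63034199],
       [  0.        ,   0.        ,   1.        ]]), 'D': array([-0.03360443,  0.        ,  0.        ,  0.        ,  0.        ]), 'mount': array([[ 1.69573305e-03, -9.66222154e-01, -2.57705011e-01,
         7.12866789e-02],
       [ 9.99998558e-01,  1.66261356e-03,  3.46429224e-04,
        -1.60828790e-04],
       [ 9.37362536e-05, -2.57705227e-01,  9.66223580e-01,
        -1.62501288e-01],
       [ 0.00000000e+00,  0.00000000e+00,  0.00000000e+00,
         1.00000000e+00]])}
```

View pics/top0.png

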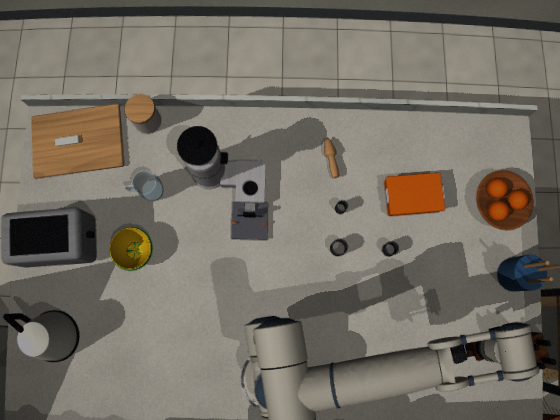

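View pics/scene0.png

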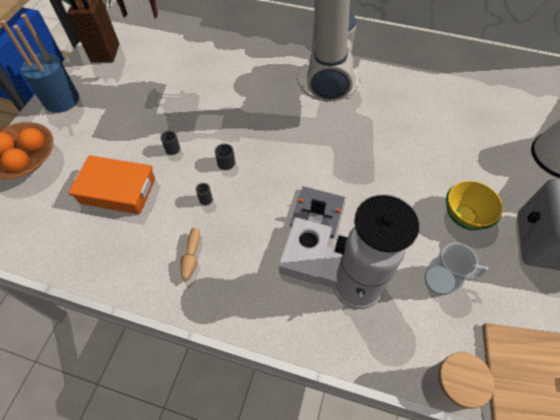

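The top view shows the grinder (seat near 250,187, gate near 250,210) and the sleeves at (341,207), (338,247) and (390,249). The scene view shows the same sleeves at (204,194), (225,156) and (171,143), with the seat at (309,239) and the orange marks near (298,200) and (337,210). Next I'll measure sizes and poses.

```bash
sed -i 's/return K,D,np.array(c\["eye"\]),np.array(c\["rotation"\])/return K,D,np.array(c["eye"]),R.from_euler("xyz",c["rotation"]).as_matrix()/' h.py
python3 - <<'E'
from h import *
for n in("scene","top"):
    im=cv2.imread(f"pics/{n}0.png");c=cam(n)
    print(n,"base",proj(c,[[0,0,0],[.5,0,0]]).round())
    g=im.max(2)
    m=(g<55).astype(np.uint8)
    N,L,S,C=cv2.connectedComponentsWithStats(m)
    for (x,y,w,h,a),ce in zip(S[1:],C[1:]):
        if 40<a<900 and w<40 and h<40:
            print(n,ce.round(1),w,h,a,onplane(c,[ce],0.06).round(3))
    hsv=cv2.cvtColor(im,cv2.COLOR_BGR2HSV)
    m=cv2.inRange(hsv,(3,150,120),(20,255,255))
    N,L,S,C=cv2.connectedComponentsWithStats(m)
    for (x,y,w,h,a),ce in zip(S[1:],C[1:]):
        if 3<a<80: print(n,"orange",ce.round(1),w,h,a,onplane(c,[ce],0.025).round(3))
t=cv2.imread("pics/top0.png");s=cv2.imread("pics/scene0.png")
a=cv2.resize(t[150:270,220:420],(800,480),interpolation=cv2.INTER_CUBIC)
cv2.imwrite("pics/c1.png",a)
E
```

```text
scene base [[328.  79.]
 [288. 193.]]
scene [73.   4.6] 16 11 71 [[-0.056 -1.027  0.06 ]]
scene [85.4  4.4] 9 10 53 [[-0.07 -0.98  0.06]]
scene [122.1   6.8] 10 16 68 [[-0.095 -0.835  0.06 ]]
scene [322.9  61.8] 22 11 55 [[-0.008 -0.026  0.06 ]]
scene [72.4 89.2] 15 32 116 [[ 0.354 -0.773  0.06 ]]
scene [327.9  85.1] 38 29 744 [[0.098 0.017 0.06 ]]
scene [ 45.2 101.1] 18 15 65 [[ 0.426 -0.829  0.06 ]]
scene [169.9 142.8] 17 22 260 [[ 0.469 -0.372  0.06 ]]
scene [542.1 162. ] 29 39 172 [[0.221 0.68  0.06 ]]
scene [224.4 156.6] 18 24 341 [[ 0.471 -0.2    0.06 ]]
scene [203.6 194. ] 14 21 205 [[ 0.607 -0.208  0.06 ]]
scene [317.2 207.9] 30 18 220 [[0.56  0.097 0.06 ]]
scene [308.2 239.3] 18 14 194 [[0.657 0.098 0.06 ]]
scene [340.9 244.9] 12 19 149 [[0.648 0.181 0.06 ]]
scene orange [300.5 200. ] 4 3 8 [[0.527 0.044 0.025]]
scene orange [337.6 209.9] 4 3 9 [[0.529 0.15  0.025]]
top base [[275. 380.]
 [277. 233.]]
top [155.5 117. ] 15 19 97 [[0.896 0.439 0.06 ]]
top [217.8 168.4] 21 35 380 [[0.712 0.209 0.06 ]]
top [249.9 187.6] 15 14 163 [[0.647 0.097 0.06 ]]
top [506.1 202.3] 13 12 48 [[ 0.614 -0.805  0.06 ]]
top [341.  206.7] 13 13 96 [[ 0.586 -0.215  0.06 ]]
top [254.2 212.5] 31 14 194 [[0.561 0.08  0.06 ]]
top [338.8 246.9] 18 17 116 [[ 0.449 -0.208  0.06 ]]
top [390.5 248.5] 17 14 126 [[ 0.446 -0.384  0.06 ]]
top [447.9 338.9] 37 8 110 [[ 0.143 -0.578  0.06 ]]
top [503.3 372.5] 22 6 43 [[ 0.027 -0.774  0.06 ]]
top [463.8 378.9] 19 10 87 [[ 0.009 -0.633  0.06 ]]
top [549.5 416. ] 17 7 86 [[-0.13  -0.946  0.06 ]]
top orange [233.5 222.5] 4 2 8 [[0.53  0.152 0.025]]
```

View pics/c1.png

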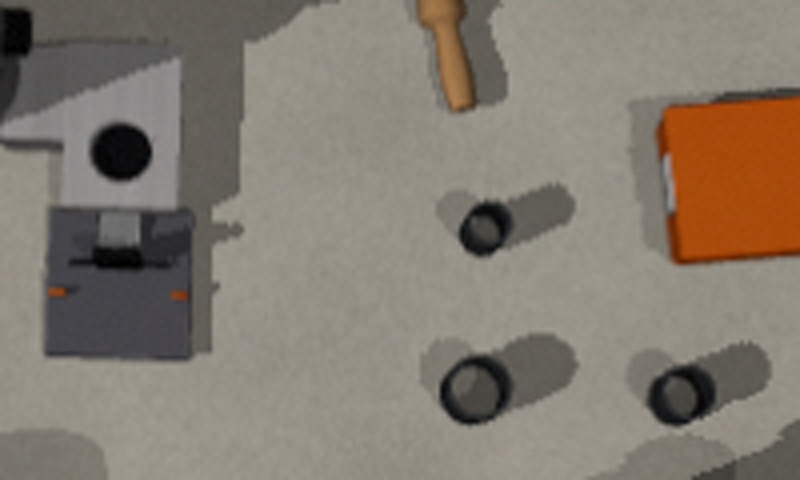

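The crop gives outer widths of about 52, 72 and 64 px. So (341,207) is the 40 mm sleeve, (338,247) the 56 mm and (390,248) the 48 mm, at about (0.45,-0.38). The seat is at about (0.65,0.097), the marks at x≈0.528, and the grinder yaw is about -0.02. I'll move over the 48 mm sleeve and turn the tool to yaw ≈1.55, so the fingers close along the grinder's x.

Emit:
{"name": "jog_arm", "arguments": {
  "grip": [-1,-1,-1,-1,-1,-1,-1,-1,-1,-1],
  "slide": [
    [3.55,-1.25,0],
    [3.55,-1.25,0],
    [3.55,-1.25,0],
    [3.55,-1.25,0],
    [3.55,-1.25,0],
    [3.55,-1.25,0],
    [3.55,-1.25,0],
    [3.55,-1.25,0],
    [3.55,-1.25,0],
    [3.55,-1.25,0]
  ],
  "dr": [
    [0,0,0],
    [0,0,0],
    [0,0,0],
    [0,0,0],
    [0,0,0],
    [0,0,0],
    [0,0,0],
    [0,0,0],
    [0,0,0],
    [0,0,0]
  ]
}}

```text
time: 0.93
tcp_pos: [0.4581, -0.3766, 0.2222]
tool_rot: [-3.141, 0.0, 0.238]
wrist_force: [-0.6, 0.4, -0.3]
grip_width: 0.0879
finger_force: 0.0
```

Emit:
{"name": "jog_arm", "arguments": {
  "grip": [-1,-1,-1,-1,-1,-1,-1,-1,-1,-1],
  "slide": [
    [0,0,0.5],
    [0,0,0.5],
    [0,0,0.5],
    [0,0,0.5],
    [0,0,0.5],
    [0,0,0.5],
    [0,0,0.5],
    [0,0,0.5],
    [0,0,0],
    [0,0,0]
  ],
  "dr": [
    [0,0,-1.4],
    [0,0,-1.4],
    [0,0,-1.4],
    [0,0,-1.4],
    [0,0,-1.4],
    [0,0,-1.4],
    [0,0,-1.4],
    [0,0,-1.4],
    [0,0,-1.4],
    [0,0,-1.4]
  ]
}}

```text
time: 1.77
tcp_pos: [0.4566, -0.3777, 0.1814]
tool_rot: [-3.14, -0.001, 1.466]
wrist_force: [-0.0, -0.5, 0.0]
grip_width: 0.088
finger_force: 0.0
```

Emit:
{"name": "jog_arm", "arguments": {
  "grip": [-1,-1,-1],
  "slide": [
    [0,0,0],
    [0,0,0],
    [0,0,0]
  ],
  "dr": [
    [0,0,-1.05],
    [0,0,0],
    [0,0,0]
  ]
}}

```text
time: 2.02
tcp_pos: [0.4568, -0.3779, 0.1822]
tool_rot: [-3.141, -0.001, 1.548]
wrist_force: [1.0, -0.4, 0.6]
grip_width: 0.0878
finger_force: 0.0
```

Run:
```python
from h import *
im,c=snap("wrist","w1.png");st=sensors.get_state();print(st["tcp_pos"],st["tool_rot"],st["time"])
```

```text
[ 0.45683579 -0.37794506  0.18231025] [-3.14121692e+00 -3.80576436e-04  1.54810440e+00] 2.0667
```

View pics/w1.png

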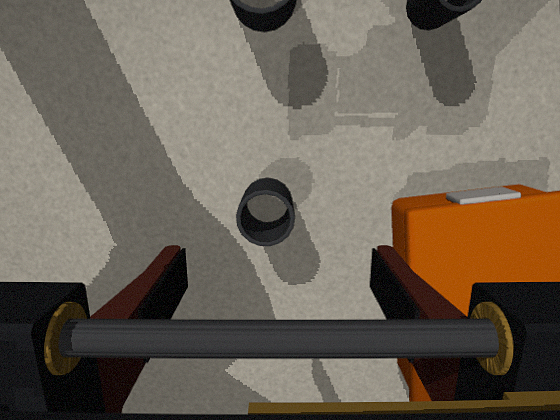

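The wrist view shows the target sleeve with its rim centred near (266,216), about 58 px across.

Run:
```python
from h import *
im=cv2.imread("pics/w1.png");c=cam("wrist");st=sensors.get_state()
P=onplane(c,[[237,214],[295,216],[266,245],[266,216]],0.06);print(P.round(4),np.linalg.norm(P[0]-P[1]))
# refine: minEnclosing of lower rim arc in rectified metric plane
m=(im[150:260,225:310].max(2)<62).astype(np.uint8)
cs,_=cv2.findContours(m,cv2.RETR_EXTERNAL,cv2.CHAIN_APPROX_NONE);k=max(cs,key=cv2.contourArea).reshape(-1,2)+[225,150]
k=k[k[:,1]>212];Q=onplane(c,k,0.06)[:,:2]
A=np.c_[2*Q,np.ones(len(Q))];s=np.linalg.lstsq(A,(Q**2).sum(1),rcond=None)[0]
print(s[:2],2*np.sqrt(s[2]+s[0]**2+s[1]**2))
d=np.r_[s[:2],0.026]-st["tcp_pos"];print("tool cm",(toolR(st).T@d*100).round(2))
```

```text
[[ 0.4246 -0.3836  0.06  ]
 [ 0.4712 -0.3863  0.06  ]
 [ 0.4471 -0.4105  0.06  ]
 [ 0.4479 -0.3858  0.06  ]] 0.0466648934118751
[ 0.44709162 -0.38761485] 0.04609322442733733
tool cm [-0.99 -0.95 15.63]
```

Emit:
{"name": "jog_arm", "arguments": {
  "grip": [-1,-1,-1,-1,-1,-1,-1,-1,-1,-1],
  "slide": [
    [-0.9,-0.95,0],
    [0,0,0],
    [0,0,2.5],
    [0,0,2.5],
    [0,0,2.5],
    [0,0,2.5],
    [0,0,2.5],
    [0,0,2],
    [0,0,1.1],
    [0,0,0]
  ],
  "dr": [
    [0,0,0],
    [0,0,0],
    [0,0,0],
    [0,0,0],
    [0,0,0],
    [0,0,0],
    [0,0,0],
    [0,0,0],
    [0,0,0],
    [0,0,0]
  ],
  "force": 15
}}

```text
time: 2.9
tcp_pos: [0.4456, -0.3858, 0.0233]
tool_rot: [-3.138, -0.004, 1.55]
wrist_force: [-0.9, -0.3, 0.6]
grip_width: 0.0875
finger_force: 0.0
```

Emit:
{"name": "jog_arm", "arguments": {
  "grip": [1,1,1,1,1,1,1,1,1,1],
  "slide": [
    [0,0,0],
    [0,0,0],
    [0,0,0],
    [0,0,0],
    [0,0,0],
    [0,0,0],
    [0,0,0],
    [0,0,0],
    [0,0,0],
    [0,0,0]
  ],
  "dr": [
    [0,0,0],
    [0,0,0],
    [0,0,0],
    [0,0,0],
    [0,0,0],
    [0,0,0],
    [0,0,0],
    [0,0,0],
    [0,0,0],
    [0,0,0]
  ],
  "force": 15
}}

```text
time: 3.73
tcp_pos: [0.4473, -0.387, 0.0272]
tool_rot: [3.141, 0.001, 1.551]
wrist_force: [-1.9, 0.4, 3.7]
grip_width: 0.0473
finger_force: 15.0
```

Emit:
{"name": "jog_arm", "arguments": {
  "grip": [1,1,1,1,1,1,1,1,1,1],
  "slide": [
    [0,0,-1],
    [0,0,-2],
    [0,0,-2.5],
    [0,0,-2.5],
    [0,0,-2.5],
    [0,0,-2.5],
    [0,0,-2.5],
    [0,0,-1.5],
    [0,0,0],
    [0,0,0]
  ],
  "dr": [
    [0,0,0],
    [0,0,0],
    [0,0,0],
    [0,0,0],
    [0,0,0],
    [0,0,0],
    [0,0,0],
    [0,0,0],
    [0,0,0],
    [0,0,0]
  ],
  "force": 15
}}

```text
time: 4.57
tcp_pos: [0.4475, -0.387, 0.1973]
tool_rot: [3.14, 0.001, 1.551]
wrist_force: [-0.6, -0.3, -1.3]
grip_width: 0.0478
finger_force: 15.0
```

Emit:
{"name": "jog_arm", "arguments": {
  "grip": [1,1,1,1,1,1,1,1,1,1],
  "slide": [
    [2,0.8,0],
    [2,0.8,0],
    [2,0.8,0],
    [2,0.8,0],
    [2,0.8,0],
    [2,0.8,0],
    [2,0.8,0],
    [2,0.8,0],
    [2,0.8,0],
    [2,0.8,0]
  ],
  "dr": [
    [0,0,0],
    [0,0,0],
    [0,0,0],
    [0,0,0],
    [0,0,0],
    [0,0,0],
    [0,0,0],
    [0,0,0],
    [0,0,0],
    [0,0,0]
  ]
}}

```text
time: 5.4
tcp_pos: [0.5307, -0.1871, 0.1939]
tool_rot: [-3.138, -0.002, 1.551]
wrist_force: [0.7, 0.2, -0.8]
grip_width: 0.0477
finger_force: 15.0
```

Emit:
{"name": "jog_arm", "arguments": {
  "grip": [1,1,1,1,1,1,1,1,1,1],
  "slide": [
    [2,0.8,0],
    [2,0.8,0],
    [2,0.8,0],
    [2,0.8,0],
    [2,0.8,0],
    [2,0.8,0],
    [2,0.8,0],
    [2,0.8,0],
    [0,0,0],
    [0,0,0]
  ],
  "dr": [
    [0,0,0],
    [0,0,0],
    [0,0,0],
    [0,0,0],
    [0,0,0],
    [0,0,0],
    [0,0,0],
    [0,0,0],
    [0,0,0],
    [0,0,0]
  ]
}}

```text
time: 6.23
tcp_pos: [0.5977, -0.0288, 0.194]
tool_rot: [-3.138, -0.0, 1.553]
wrist_force: [-0.2, -0.5, -0.7]
grip_width: 0.0478
finger_force: 15.0
```

Run:
```python
from h import *
im,c=snap("wrist","w2.png");st=sensors.get_state();print(st["tcp_pos"],st["tool_rot"],st["time"],st["grip_width"])
```

```text
[ 0.59758916 -0.02971036  0.19452686] [-3.13822946e+00  2.08480915e-04  1.55190072e+00] 6.2833 0.04763082697719563
```

View pics/w2.png

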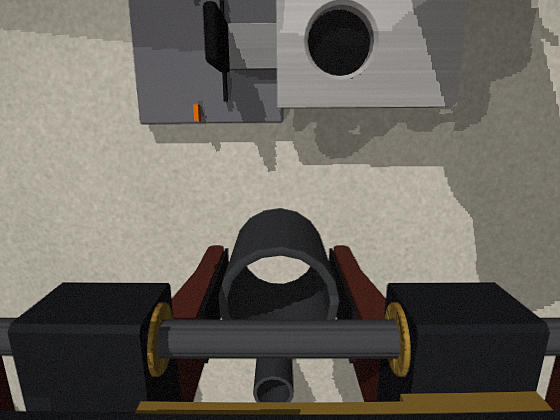

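Seat mouth is near (340,38), 68 px across. An orange mark shows at (197,113), the pointer at (226,85), and the block's edge runs along row ≈107.

```bash
cat >> h.py <<'E'
def seat(im,c,box,z=0.05,th=70):
    y0,y1,x0,x1=box
    m=(im[y0:y1,x0:x1].max(2)<th).astype(np.uint8)
    cs,_=cv2.findContours(m,cv2.RETR_EXTERNAL,cv2.CHAIN_APPROX_NONE);k=cv2.convexHull(max(cs,key=cv2.contourArea)).reshape(-1,2)+[x0,y0]
    Q=onplane(c,k,z)[:,:2]
    A=np.c_[2*Q,np.ones(len(Q))];s=np.linalg.lstsq(A,(Q**2).sum(1),rcond=None)[0]
    return s[:2],2*np.sqrt(s[2]+s[0]**2+s[1]**2),k.min(0),k.max(0)
E
python3 - <<'E'
from h import *
im=cv2.imread("pics/w2.png");c=cam("wrist");st=sensors.get_state()
print(seat(im,c,(0,85,295,385)))
print(onplane(c,[[340,38],[305,40],[374,40],[285,107],[443,107]],0.05).round(4))
print("mark",onplane(c,[[197,105]],0.028),"ptr",onplane(c,[[226,95]],.024))
d=np.r_[0.65,0.097,.19]-st["tcp_pos"];print("tool cm",(toolR(st).T@d*100).round(2))
E
```

```text
(array([0.64810032, 0.09640256]), np.float64(0.05044156608253371), array([308,   5]), array([372,  75]))
[[0.6482 0.098  0.05  ]
 [0.6211 0.097  0.05  ]
 [0.6746 0.0963 0.05  ]
 [0.605  0.047  0.05  ]
 [0.7329 0.0454 0.05  ]]
mark [[0.52926681 0.05059052 0.028     ]] ptr [[0.55424646 0.05855832 0.024     ]]
tool cm [12.77  5.    0.43]
```

Emit:
{"name": "jog_arm", "arguments": {
  "grip": [1,1,1,1,1,1,1,1,1,1],
  "slide": [
    [1.6,0.6,0],
    [1.6,0.6,0],
    [1.6,0.6,0],
    [1.6,0.6,0],
    [1.6,0.6,0],
    [1.6,0.6,0],
    [1.6,0.6,0],
    [1.55,0.6,0],
    [0,0,0],
    [0,0,0]
  ],
  "dr": [
    [0,0,0],
    [0,0,0],
    [0,0,0],
    [0,0,0],
    [0,0,0],
    [0,0,0],
    [0,0,0],
    [0,0,0],
    [0,0,0],
    [0,0,0]
  ]
}}

```text
time: 7.12
tcp_pos: [0.6487, 0.0966, 0.1958]
tool_rot: [-3.14, 0.001, 1.552]
wrist_force: [0.8, -1.0, -1.4]
grip_width: 0.0474
finger_force: 15.0
```

Emit:
{"name": "jog_arm", "arguments": {
  "grip": [1,1,1,1,1,1,1,1,1,1],
  "slide": [
    [0,0,1.5],
    [0,0,1.5],
    [0,0,1.5],
    [0,0,1.5],
    [0,0,1.5],
    [0,0,1.5],
    [0,0,1],
    [0,0,0],
    [0,0,0],
    [0,0,0]
  ],
  "dr": [
    [0,0,0],
    [0,0,0],
    [0,0,0],
    [0,0,0],
    [0,0,0],
    [0,0,0],
    [0,0,0],
    [0,0,0],
    [0,0,0],
    [0,0,0]
  ]
}}

```text
time: 7.95
tcp_pos: [0.6492, 0.0964, 0.0979]
tool_rot: [3.14, -0.0, 1.551]
wrist_force: [0.3, 0.4, 0.0]
grip_width: 0.0476
finger_force: 15.0
```

Run:
```python
from h import *
im,c=snap("wrist","w3.png");st=sensors.get_state();print(st["tcp_pos"],st["tool_rot"],st["time"],st["wrist_force"])
```

```text
[0.64940047 0.09653027 0.0982657 ] [ 3.13934369e+00 -1.63647622e-04  1.55080714e+00] 8.0 [-0.16584112  0.13303797 -1.09329177]
```

View pics/w3.png

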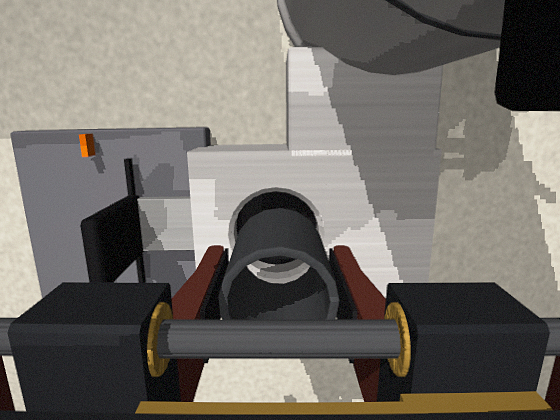

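The wrist view shows the seat mouth under the held sleeve: rim from col 229 to 320, top of the rim near (275,188). The left mark is at (87,145).

Run:
```python
from h import *
c=cam("wrist");st=sensors.get_state();t=np.linspace(0,2*np.pi,361)
def circ(x,y,r,z):
    p=proj(c,np.c_[x+r*np.cos(t),y+r*np.sin(t),np.full(361,z)]);return p.min(0).round(1),p.max(0).round(1)
print("seat .648,.097",circ(.648,.097,.029,.05))
x,y,z=st["tcp_pos"]
print("sleeve bottom",circ(x,y,.024,z-.027),"top",circ(x,y,.024,z+.033),"topinner",circ(x,y,.020,z+.033))
im=cv2.imread("pics/w3.png")
g=cv2.cvtColor(im,cv2.COLOR_BGR2GRAY)
print(g[222,222:242],g[222,308:328]);print(g[180:215,275])
```

```text
seat .648,.097 (array([225.9, 187.8]), array([321.9, 279.2]))
sleeve bottom (array([232.4, 205.6]), array([319.9, 288. ])) top (array([214.2, 244. ]), array([337. , 354.6])) topinner (array([224.5, 254. ]), array([326.8, 346.2]))
[217 214 218 217 216 217 223 190 118 125 130 136 131  60  50   8   6  17
  16   7] [ 46  47  43  42  15  15  25  17  43 118 194 187 183 182 185 205 175 179
 178 179]
[184 184 184 184 190 190 197 122  88  91 102  50  21  18   9  16  19  20
  12  19  12  17  12  21   7  21  12   5  26  55  55  57  58  56  59]
```

Emit:
{"name": "jog_arm", "arguments": {
  "grip": [1,1,1,1,1,1,1,1],
  "slide": [
    [0.1,-0.18,0],
    [0,0,0.5],
    [0,0,0.6],
    [0,0,0.6],
    [0,0,0.6],
    [0,0,0.5],
    [0,0,0.3],
    [0,0,0]
  ],
  "dr": [
    [0,0,0],
    [0,0,0],
    [0,0,0],
    [0,0,0],
    [0,0,0],
    [0,0,0],
    [0,0,0],
    [0,0,0]
  ]
}}

```text
time: 8.67
tcp_pos: [0.6464, 0.0978, 0.0641]
tool_rot: [-3.139, 0.0, 1.551]
wrist_force: [1.0, -0.9, -0.5]
grip_width: 0.0472
finger_force: 15.0
```

Emit:
{"name": "jog_arm", "arguments": {
  "grip": [1,1,1,1,1],
  "slide": [
    [0,0,0.2],
    [0,0,0.1],
    [0,0,0.1],
    [0,0,0],
    [0,0,0]
  ],
  "dr": [
    [0,0,0],
    [0,0,0],
    [0,0,0],
    [0,0,0],
    [0,0,0]
  ]
}}

```text
time: 9.08
tcp_pos: [0.6471, 0.0979, 0.0618]
tool_rot: [3.141, -0.0, 1.551]
wrist_force: [-0.1, 1.1, -0.9]
grip_width: 0.0477
finger_force: 15.0
```

Emit:
{"name": "jog_arm", "arguments": {
  "grip": [1,1,1,1,1],
  "slide": [
    [0,0,0.1],
    [0,0,0.1],
    [0,0,0],
    [0,0,0],
    [0,0,0]
  ],
  "dr": [
    [0,0,0],
    [0,0,0],
    [0,0,0],
    [0,0,0],
    [0,0,0]
  ]
}}

```text
time: 9.5
tcp_pos: [0.6473, 0.0979, 0.0612]
tool_rot: [3.14, -0.0, 1.551]
wrist_force: [-2.8, 0.6, 5.3]
grip_width: 0.0475
finger_force: 15.0
```

Seated, with about 5 N of contact at the expected height. Releasing and lifting.

Emit:
{"name": "jog_arm", "arguments": {
  "grip": [-1,-1,-1,-1,-1,-1,-1,-1],
  "slide": [
    [0,0,0],
    [0,0,0],
    [0,0,0],
    [0,0,0],
    [0,0,0],
    [0,0,0],
    [0,0,0],
    [0,0,0]
  ],
  "dr": [
    [0,0,0],
    [0,0,0],
    [0,0,0],
    [0,0,0],
    [0,0,0],
    [0,0,0],
    [0,0,0],
    [0,0,0]
  ]
}}

```text
time: 10.17
tcp_pos: [0.647, 0.0978, 0.0595]
tool_rot: [-3.141, 0.0, 1.551]
wrist_force: [0.4, 0.1, -0.4]
grip_width: 0.0878
finger_force: 0.0
```

Emit:
{"name": "jog_arm", "arguments": {
  "grip": [-1,-1,-1,-1,-1,-1,-1,-1,-1,-1],
  "slide": [
    [0,0,-1],
    [0,0,-1.5],
    [0,0,-1.5],
    [0,0,-2],
    [0,0,-2],
    [0,0,-2],
    [0,0,-2],
    [0,0,-1],
    [0,0,0],
    [0,0,0]
  ],
  "dr": [
    [0,0,0],
    [0,0,0],
    [0,0,0],
    [0,0,0],
    [0,0,0],
    [0,0,0],
    [0,0,0],
    [0,0,0],
    [0,0,0],
    [0,0,0]
  ]
}}

```text
time: 11.0
tcp_pos: [0.6472, 0.0979, 0.1901]
tool_rot: [3.14, -0.0, 1.551]
wrist_force: [0.0, 0.7, -0.6]
grip_width: 0.0879
finger_force: 0.0
```

Emit:
{"name": "jog_arm", "arguments": {
  "grip": [-1,-1,-1,-1,-1,-1,-1,-1],
  "slide": [
    [0,-2,0],
    [0,-2,0],
    [0,-2,0],
    [0,-2,0],
    [0,-2,0],
    [0,0,0],
    [0,0,0],
    [0,0,0]
  ],
  "dr": [
    [0,0,0],
    [0,0,0],
    [0,0,0],
    [0,0,0],
    [0,0,0],
    [0,0,0],
    [0,0,0],
    [0,0,0]
  ]
}}

```text
time: 11.67
tcp_pos: [0.5471, 0.0997, 0.1886]
tool_rot: [-3.14, 0.0, 1.551]
wrist_force: [-1.4, -0.2, 0.4]
grip_width: 0.0883
finger_force: 0.0
```

Run:
```python
from h import *
im,c=snap("wrist","w4.png");st=sensors.get_state();print(st["tcp_pos"],st["tool_rot"],st["time"],st["wrist_force"])
```

```text
[0.54735846 0.09969453 0.18866941] [-3.14046425e+00  2.20372143e-04  1.55095138e+00] 11.7167 [0.0490189  0.50944203 0.35548072]
```

View pics/w4.png

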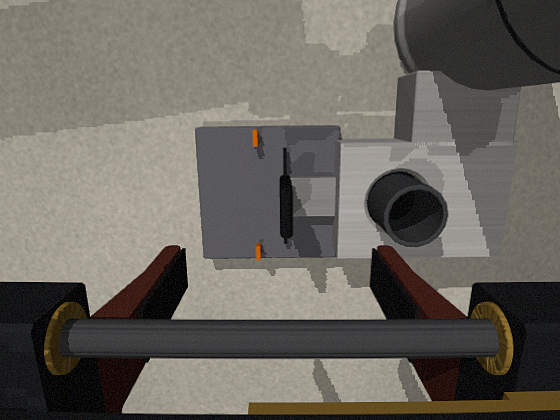

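The sleeve stands in the seat, with its top rim near (415,216). The marks are at (255,138) and (258,250). The handle is at (287,207) and the pointer tips at (285,150) and (289,242).

Run:
```python
from h import *
im=cv2.imread("pics/w4.png");c=cam("wrist");st=sensors.get_state()
r=onplane(c,[[384,215],[447,215],[415,245],[415,215]],.094);print("rim",r.round(4),np.linalg.norm(r[0]-r[1]))
print("seat->", onplane(c,[[415.5,215]],.094))
hsv=cv2.cvtColor(im,cv2.COLOR_BGR2HSV);m=cv2.inRange(hsv,(5,150,150),(20,255,255))
N,L,S,C=cv2.connectedComponentsWithStats(m)
for s,ce in zip(S[1:],C[1:]):
    if s[4]>10: print("mark",s,ce,onplane(c,[ce],.025).round(4))
g=im.max(2)
for row in (152,158,241): 
    b=np.where(g[row,275:300]<45)[0]+275;print(row,b,onplane(c,[[b.mean(),row]],.025).round(4))
for row in (185,200,215,230):
    b=np.where(g[row,270:305]<45)[0]+270;print(row,b.min(),b.max(),onplane(c,[[b.min(),row],[b.max(),row]],.084).round(4)[:,:2].tolist())
```

```text
rim [[0.6253 0.0986 0.094 ]
 [0.6717 0.0978 0.094 ]
 [0.6499 0.075  0.094 ]
 [0.648  0.0982 0.094 ]] 0.046368706863787384
seat-> [[0.64840901 0.09817438 0.094     ]]
mark [253 130   5  16  69] [254.68115942 137.86956522] [[0.5286 0.1513 0.025 ]]
mark [256 246   5  14  58] [257.65517241 252.65517241] [[0.5278 0.0445 0.025 ]]
152 [283 284 285 286] [[0.5545 0.1385 0.025 ]]
158 [283 284 285 286] [[0.5544 0.1333 0.025 ]]
241 [284 285 286] [[0.5538 0.0557 0.025 ]]
185 280 291 [[0.55, 0.1202], [0.5581, 0.12]]
200 280 292 [[0.5498, 0.1088], [0.5588, 0.1086]]
215 280 292 [[0.5496, 0.0972], [0.5587, 0.097]]
230 280 292 [[0.5494, 0.0853], [0.5586, 0.0852]]
```

The seat fit is good (rim centre within about 1 mm of the seat). Pointer x≈0.5542 and marks ≈0.5282, so the pull needed is about 26 mm. I'll pre-close to about 36 mm and go down over the handle.

Emit:
{"name": "jog_arm", "arguments": {
  "grip": [0.18,0.18,0.18,0.18,0.18,0.18,0.18,0.18],
  "slide": [
    [-0.15,0.65,0],
    [0,0,0],
    [0,0,2],
    [0,0,2],
    [0,0,1.5],
    [0,0,0],
    [0,0,0],
    [0,0,0]
  ],
  "dr": [
    [0,0,0],
    [0,0,0],
    [0,0,0],
    [0,0,0],
    [0,0,0],
    [0,0,0],
    [0,0,0],
    [0,0,0]
  ]
}}

```text
time: 12.38
tcp_pos: [0.5541, 0.0981, 0.1356]
tool_rot: [3.141, -0.0, 1.551]
wrist_force: [0.1, 0.5, 0.4]
grip_width: 0.0385
finger_force: 0.0
```

Emit:
{"name": "jog_arm", "arguments": {
  "grip": [0.18,0.18,0.18,0.18,0.18,0.18,0.18,0.18,0.18,0.18],
  "slide": [
    [0,0,1.2],
    [0,0,1.2],
    [0,0,1.2],
    [0,0,1.2],
    [0,0,1.2],
    [0,0,1.2],
    [0,0,1.0],
    [0,0,0.5],
    [0,0,0],
    [0,0,0]
  ],
  "dr": [
    [0,0,0],
    [0,0,0],
    [0,0,0],
    [0,0,0],
    [0,0,0],
    [0,0,0],
    [0,0,0],
    [0,0,0],
    [0,0,0],
    [0,0,0]
  ]
}}

```text
time: 13.22
tcp_pos: [0.5535, 0.0982, 0.0475]
tool_rot: [-3.141, 0.0, 1.551]
wrist_force: [1.0, -0.9, -1.0]
grip_width: 0.0362
finger_force: 0.0
```

Emit:
{"name": "jog_arm", "arguments": {
  "grip": [1,1,1,1,1,1,1,1],
  "slide": [
    [0,0,0.2],
    [0,0,0],
    [0,0,0],
    [0,0,0],
    [0,0,0],
    [0,0,0],
    [0,0,0],
    [0,0,0]
  ],
  "dr": [
    [0,0,0],
    [0,0,0],
    [0,0,0],
    [0,0,0],
    [0,0,0],
    [0,0,0],
    [0,0,0],
    [0,0,0]
  ],
  "force": 35
}}

```text
time: 13.88
tcp_pos: [0.5529, 0.0982, 0.0461]
tool_rot: [-3.14, 0.0, 1.552]
wrist_force: [-5.8, -0.2, 3.6]
grip_width: 0.01
finger_force: 35.0
```

Emit:
{"name": "jog_arm", "arguments": {
  "grip": [1,1,1,1,1,1,1,1,1,1],
  "slide": [
    [0,-0.4,0],
    [0,-0.4,0],
    [0,-0.4,0],
    [0,-0.4,0],
    [0,-0.4,0],
    [0,-0.4,0],
    [0,-0.2,0],
    [0,0,0],
    [0,0,0],
    [0,0,0]
  ],
  "dr": [
    [0,0,0],
    [0,0,0],
    [0,0,0],
    [0,0,0],
    [0,0,0],
    [0,0,0],
    [0,0,0],
    [0,0,0],
    [0,0,0],
    [0,0,0]
  ],
  "force": 35
}}

```text
time: 14.72
tcp_pos: [0.5284, 0.0984, 0.0461]
tool_rot: [3.138, 0.0, 1.551]
wrist_force: [6.4, -0.7, -0.6]
grip_width: 0.0096
finger_force: 35.0
```

Run:
```python
from h import *
im,c=snap("wrist","w5.png");st=sensors.get_state();print(st["tcp_pos"],st["tool_rot"],st["time"],st["wrist_force"])
snap("scene","s5.png");snap("top","t5.png")
s=cv2.imread("pics/s5.png")[170:270,260:380];t=cv2.imread("pics/t5.png")[160:250,210:310]
cv2.imwrite("pics/v5.png",np.hstack([cv2.resize(im[:,:],(420,315)),cv2.resize(s,(378,315),interpolation=cv2.INTER_CUBIC)]))
```

```text
[0.52845065 0.09844349 0.04613364] [3.13830845e+00 1.59240128e-04 1.55105784e+00] 14.7667 [ 6.29876104 -1.8418076  -1.21530105]
```

View pics/v5.png

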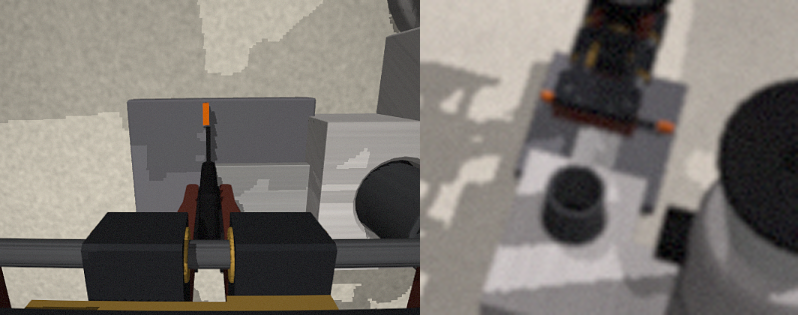

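The pointer now runs up to the orange mark in the wrist view, and in the scene view the bar passes through both marks. The sleeve is seated. Checking the offset numerically.

Run:
```python
from h import *
im=cv2.imread("pics/w5.png");c=cam("wrist")
m=cv2.inRange(cv2.cvtColor(im,cv2.COLOR_BGR2HSV),(5,150,120),(20,255,255));m[200:]=0
N,L,S,C=cv2.connectedComponentsWithStats(m);i=1+S[1:,4].argmax();print(S[i],onplane(c,[C[i]],.026).round(4))
for r in (175,185,195,205):
    b=np.where(im[r,255:300].max(2 if im.ndim==4 else 1)<45)[0]+255;print(r,b,onplane(c,[[b.mean(),r]],.025).round(4))
```

```text
[270 137   9  30 245] [[0.5287 0.1517 0.026 ]]
175 [275 276 277 278 279 280] [[0.53   0.1397 0.025 ]]
185 [275 276 277 278 279 280] [[0.5299 0.1346 0.025 ]]
195 [275 276 277 278 279 280] [[0.5298 0.1294 0.025 ]]
205 [275 276 277 278 279 280] [[0.5297 0.1242 0.025 ]]
```

Emit:
{"name": "jog_arm", "arguments": {
  "grip": [1,1,1,1,1,1,1,1,1,1],
  "slide": [
    [0,-0.1,0],
    [0,0,0],
    [0,0,0],
    [0,0,0],
    [0,0,0],
    [0,0,0],
    [0,0,0],
    [0,0,0],
    [0,0,0],
    [0,0,0]
  ],
  "dr": [
    [0,0,0],
    [0,0,0],
    [0,0,0],
    [0,0,0],
    [0,0,0],
    [0,0,0],
    [0,0,0],
    [0,0,0],
    [0,0,0],
    [0,0,0]
  ],
  "force": 35
}}

```text
time: 15.7
tcp_pos: [0.5275, 0.0984, 0.0461]
tool_rot: [3.138, 0.0, 1.551]
wrist_force: [6.9, -0.5, 0.0]
grip_width: 0.0098
finger_force: 35.0
```

Run:
```python
from h import *
im,c=snap("wrist","w6.png")
m=cv2.inRange(cv2.cvtColor(im,cv2.COLOR_BGR2HSV),(5,150,120),(20,255,255));m[200:]=0
N,L,S,C=cv2.connectedComponentsWithStats(m);i=1+S[1:,4].argmax();print(onplane(c,[C[i]],.026).round(4))
b=np.where(im[180,255:300].max(1)<45)[0]+255;p=onplane(c,[[b.mean(),180]],.025);print(p.round(4))
st=sensors.get_state();print(st["finger_force"],st["grip_width"])
if abs(p[0,0]-onplane(c,[C[i]],.026)[0,0])<.0025:
    from rig import ticket;print(ticket.sign_off())
```

```text
[[0.5287 0.1517 0.026 ]]
[[0.529  0.1372 0.025 ]]
35.007991790771484 0.009851032940520314
the job is handed in; nothing more can be done
None
```

The 48 mm sleeve is seated and released, the gate is held with its pointer measured about 0.3 mm from the marks, and the job was handed in at about 16 s; sign-off returned no verdict.

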